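# Turn the trimming tool end for end in the honing rest and set the guide pointer

### The job

The bamboo trimming tool was put in the slanted green honing rest with its loop down: take it out, lay it flat on the cork mat and let go, then take it up afresh and lay it back in the rest reversed, loop up under the clear shield, handle butt down at the foot stop. Also turn the knob of the rest until its black pointer meets the red mark. Do not drop the tool, and leave the other things where they are.

Things in the scene. Friction and masses are not known exactly. Their poses are not given: they have to be found in the camera images.
- trimmer_centre (a point): Centre (half-way along and up) of the loose trimming tool, 200 mm long, 50 to 100 g. Its x runs from loop to handle butt; z is square out of the slope at the start. Along x from here: bamboo handle 22 x 22 mm with two darker bands, from -45 to +100 mm; brass ferrule, 18 mm square, -57 to -43 mm; flat steel wire loop 29 mm wide, 4 mm thick at half height, to -100 mm.
- loop_tip (a point): Outer end of the tool's steel loop, on its centre line, 100 mm from the centre.
- butt (a point): End face of the tool's handle, on its centre line, 100 mm from the centre.
- cradle: Green slanted cradle. Origin: on its floor, mid-width, at the foot stop's inner face, 40 mm above the bench. x up-slope (30 deg above level, towards the robot's right), y across, z square out of the floor. x = 0 to 100 mm: open-topped slot, 36 mm wide inside, walls 8 mm thick, 40 mm high: no room for fingers beside the tool. The foot stop at x = 0 is 28 mm high. The tool starts here, loop at the foot stop.
- rail_mid (a point): Middle of the top of the steel rail that carries on the cradle's floor from its x = 100 to 205 mm (this point is at x = 150): 10 mm wide, 26 mm deep, open at both sides with free room below for fingertips, so the tool can be gripped here; a leg stands under it beyond x = 175 mm. Friction may or may not hold the tool on the slope; the foot stop always does.
- rest: The whole honing rest, fixed, placed differently each time. Origin on the bench, z vertical, x level along the cradle's uphill direction (towards the robot's right), y across, away from the robot. Cradle origin at (-85, 0, 40) mm. Wooden base 12 mm thick: x -115 to 165, y -75 to 245 mm. Beyond the cradle it carries the pointer and scale (y = 70 to 120 mm, up to 75 mm high) and the knob.
- shield_edge (a point): Middle of the front lower edge of the clear eye shield (5 mm thick, orange side edges) that hangs level over the upper rail, 237 mm above the bench: in the rest's frame x 42 to 157, y -67 to 67 mm, on two posts at x = 150, y = -56 and 56 mm. It bars a gripper coming straight down on the rail: tilt about square to the slope and come in from the downhill side.
- dial_grip (a point): On the knob's vertical axis at grip height (49 mm above the bench), at (-20, 190) mm in the rest's frame. Black knob: disc 60 mm across, 8 mm thick, with an upright bar 57 mm long, 14 mm thick, 30 mm high, top 56 mm above the bench. The bar lies along this point's x axis, and along the rest's x at the start. Light to turn, about 0.05 N m.
- dial (a joint): Turn of the knob in rad, 0 at the start, growing clockwise seen from above, up to 5. It stays where left. Each radian moves the pointer 20 mm along the rest's +x (uphill).
- pointer_tip (a point): Tip of the black pointer finger that slides along the white scale beside the cradle, driven by the knob.
- mark_line (a point): End of the red mark on the white scale, a 3 mm line with a tab, fixed for the episode, 16 to 44 mm uphill of where the pointer starts. The pointer is right when its tip stands at this line.
- mat_centre (a point): Centre of the top of the cork mat, 220 x 220 mm, 4 mm thick, fixed, top 4 mm above the bench; x and y run along its sides.
- canister_centre (a point): Centre of a white screw-top canister with a blue cap, 84 mm across, 130 mm high; leave alone.
- bowl_centre (a point): Centre of a white porcelain test bowl, 110 mm across, 55 mm high; leave alone.
- cup_centre (a point): Centre of a terracotta cup, 84 mm across, 85 mm high; leave alone.
- rib_centre (a point): Centre of a flat stainless steel rib, 150 x 60 x 5 mm; leave alone.
- knife_centre (a point): A bamboo modelling knife, 185 mm long, 16 mm wide, 12 mm high, lying flat; this point is 90 mm from its thick end; leave alone.
- tile_centre (a point): Centre of a blue test tile, 80 x 80 x 9 mm; leave alone.
Things that resemble listed ones, but are neither listed nor needed, are in the scene too. What is shaped like the part that bears trimmer_centre but orange is not meant.

How it is judged:
On the way:
1. the trimming tool has been taken out of the rest and lies flat on the cork mat, let go (x of trimmer_centre in the frame of mat_centre between -0.11 and 0.11 m and y of trimmer_centre in the frame of mat_centre between -0.11 and 0.11 m and height (world z) of trimmer_centre below 0.026 m and height (world z) of each of butt, loop_tip below 0.03 m and contact force between trimmer and the fingers below 0.1 N and linear speed of trimmer below 0.03 m/s), for 0.2 s.
At the end, for the whole second after the job is handed in: Tool released and still in the cradle, loop up-slope: butt within 18 mm of the foot stop and down on the slot floor (centre line under 20 mm over it), loop tip within 30 mm sideways of the rail and its centre line 0 to 25 mm above it; pointer tip within 4 mm of the red mark (x of loop_tip in the frame of cradle above 0.17 m and x of butt in the frame of cradle below 0.018 m and z of butt in the frame of cradle below 0.02 m and z of loop_tip in the frame of cradle between 0 and 0.025 m and y of loop_tip in the frame of cradle between -0.03 and 0.03 m and y of butt in the frame of cradle between -0.02 and 0.02 m and horizontal distance between pointer_tip and mark_line below 0.004 m and linear speed of trimmer below 0.02 m/s and contact force between trimmer and the fingers below 0.1 N); the robot touches nothing.
It fails at once if the trimming tool is dropped (falls faster than 0.7 m/s out of the fingers) (linear speed of trimmer above 0.7 m/s and contact force between trimmer and the fingers below 0.1 N).
It fails at once if a bystander (canister, bowl, cup, rib, knife or tile) is shifted more than 30 mm from its place (distance of any of canister_centre, bowl_centre, cup_centre, rib_centre, knife_centre, tile_centre from where it was at the start of the episode above 0.03 m).
It also fails if it takes over 72 s, if anything falls off the work surface, if the arm or the gripper's body presses on something with over 40 N, if the wrist force passes 120 N, or if a joint passes its speed limit or range.

### The arm

A 7-joint arm with a two-finger parallel gripper is mounted at the origin on the work surface. World frame = base frame: x ahead of the robot, y to its left, z up, the work surface at z = 0. Lengths are in m, angles in rad, forces in N, time in s.
With the tool pointing down it reaches from about 0.4 to 0.9 m from the base axis. Payload 5.5 kg.
Tool frame: the origin (TCP) lies midway between the tips of the shut fingers; the grasp point (between the pads) lies 19 mm behind it; z points along the fingers, y is the line along which they close (so a half turn about z gives the same grasp; the last joint's range is limited). The gripper opens to 85 mm and grips with 20 to 120 N. Pads are 22 mm wide; open, the fingers measure 114 mm over their backs; the gripper's body (76 mm by 85 mm) begins 54 mm behind the grasp point. The pads swing forward as they close: fully open they stand 13 mm farther back than shut.
Start: joints at [1.465, 0.501, -0.427, 1.55, 0.221, 1.138, -0.21], TCP at [0.234, -0.606, 0.231] pointing down, gripper open.
Joint ranges: [-2.88, 2.88], [-0.31, 2.03], [-1.54, 1.56], [0.2, 2.42], [-1.41, 4.55], [0.19, 2.02], [-2.57, 2.57]. Speed limits (rad/s): [2.57, 2.57, 3.14, 3.14, 3.14, 3.14, 3.14].

### API

Orientations are given as a unit quaternion [w, x, y, z].
In Python, from rig import sensors, eyes, robot gives the robot as it stands.
- The arm moves only by the shell command python3 -m crank 'ROWS' [FORCE]. ROWS is JSON, a list of rows, each an object with "delta_pos": the shift along the tool's x, y, z in m, a list of three; "turn": the turn, a rotation vector about the tool's x, y, z in rad, a list of three; "fingers": the opening, from -1 (shut) to 1 (fully open), so that 0 is half open. In form: [{"delta_pos": [x, y, z], "turn": [wx, wy, wz], "fingers": fingers}, ...]. A call has 1 to 12 rows; each row is the pose to reach, as a shift and turn from the pose commanded when the call began, along the tool's axes at that moment; what a row does not reach only later rows make up. A row lasts 1/10 s, in which the tool goes at most 50 mm and 8.59 degrees, less where a joint would pass 70% of its speed; a pose out of reach is approached as far as the arm can. A call with a gripper value outside its range is refused whole. The fingers move at their own pace and stop on an object; FORCE is the grip in N (left out, the last holds). Time passes only in rows, so rows that repeat a pose let the fingers close. It gives the time, the measured TCP pose, the force, the opening and the grip force at its end, in the units of the state.
- sensors.sense(): the state, without advancing time (a new reading comes with each control period).
- eyes.get_image(name): name is "scene" or "top" or "wrist"; returns a dict with "pixels" (400x640x3 uint8, red, green, blue), "vfov" (degrees; the focal length in pixels is half the picture's height over the tangent of half this angle, whatever the lens; pixels are square), "cx", "cy" (the principal point, pixels), "rvec" (rotation vector, rad) and "tvec" (3), from world to camera coordinates, as OpenCV has them; the wrist camera has in their place "hand_eye" (4x4, takes a point from camera to tool coordinates, whose origin is the TCP and whose axes are the flange's). Camera axes: x right, y down, z forward; pixel columns grow to the right and rows downward; lengths in m; the calibration is good to about 2 mm. A picture is of the moment at which its call begins: read the wrist's pose just before it. There is no depth.
- robot.job_done(): hands the job in; it is judged then, once.
The state is a dict: "clock": time; "qpos": joint angles; "joint_velocities": joint speeds; "joint_efforts": joint torques, N m; "tcp_pos": TCP position; "orientation": TCP orientation; "wrist_force": force on the tool from outside, world axes, zero at the start; "moment": the same for the moment, N m; "finger_gap": opening from 0.0 (shut) to 1.0 (fully open); "finger_force": force on a finger pad.
Only numpy, scipy, OpenCV 4.12 (cv2) and the standard library are available. Lean on these libraries where they do the work, as an engineer would, in place of code of your own. Each camera call takes 0.05 s, during which the arm holds its last target. There are 200 camera calls.

## Working session

There is one attempt and no reset: what is moved stays moved. The work goes in short steps, Python scripts to look and compute and a shell command to move; the robot and the scene stay as the last step left them, time stands still between calls to the robot, and variables do not carry over. Pictures are saved under pics/ and viewed, at most 10 in all, crops included, and the job is handed in when it is done.

```bash
ls; mkdir -p pics; cat > h.py <<'E'
import numpy as np, cv2, json
from scipy.spatial.transform import Rotation as R
from rig import sensors, eyes, robot
def cam(im):
    f=im["pixels"].shape[0]/2/np.tan(np.radians(im["vfov"])/2)
    K=np.array([[f,0,im["cx"]],[0,f,im["cy"]],[0,0,1]])
    return K,cv2.Rodrigues(np.array(im["rvec"],float))[0],np.array(im["tvec"],float).ravel()
def ray(im,uv):
    K,Rm,t=cam(im); d=Rm.T@np.linalg.inv(K)@np.array([uv[0],uv[1],1.]); return -Rm.T@t,d/np.linalg.norm(d)
def onz(im,uv,z):
    o,d=ray(im,uv); return o+d*(z-o[2])/d[2]
def tri(a,ua,b,ub):
    o1,d1=ray(a,ua);o2,d2=ray(b,ub)
    s=np.linalg.lstsq(np.c_[d1,-d2],o2-o1,rcond=None)[0]
    p,q=o1+s[0]*d1,o2+s[1]*d2; return (p+q)/2,np.linalg.norm(p-q)
def proj(im,P):
    K,Rm,t=cam(im); return cv2.projectPoints(np.array(P,float).reshape(-1,3),cv2.Rodrigues(Rm)[0],t,K,None)[0].reshape(-1,2)
def pose():
    s=sensors.sense(); q=s["orientation"]; return np.array(s["tcp_pos"]),R.from_quat([q[1],q[2],q[3],q[0]]).as_matrix()
def q2(q): return R.from_quat([q[1],q[2],q[3],q[0]]).as_matrix()
def save(n,p): cv2.imwrite("pics/"+n,cv2.cvtColor(p,cv2.COLOR_RGB2BGR))
E
python3 - <<'E'
from h import *
import pickle
S=eyes.get_image("scene");T=eyes.get_image("top")
pickle.dump((S,T),open("im0.pkl","wb"))
save("scene0.png",S["pixels"]);save("top0.png",T["pixels"])
for i in (S,T): print(i["vfov"],i["cx"],i["cy"],ray(i,(320,200)))
print(sensors.sense())
E
```

```text
pics
55.538513424345155 321.3038702761885 200.6002954849302 (array([1.00040407, 0.24985795, 1.11440185]), array([-0.44436841, -0.23833967, -0.86355713]))
45.227111261063925 316.12007684283515 199.27748826817017 (array([0.3429208 , 0.00750213, 1.52404283]), array([ 0.08885333, -0.00302331, -0.99604013]))
{'clock': 0.1, 'qpos': array([ 1.46518031,  0.50177327, -0.42683522,  1.55137884,  0.22077303,
        1.13830298, -0.21028433]), 'joint_velocities': array([ 0.00226014, -0.00125701, -0.00040771, -0.00241076, -0.00124514,
       -0.00161598, -0.00039118]), 'joint_efforts': array([-1.13932765e-02, -5.70811772e+01, -5.83862543e+00, -2.81753862e+01,
        1.06049681e-02,  5.49012824e-03,  2.01469561e-06]), 'tcp_pos': array([ 0.23408731, -0.60568995,  0.2303396 ]), 'orientation': array([-8.97898224e-04,  9.83036901e-01,  1.83405647e-01, -1.17384816e-04]), 'wrist_force': array([-0.9999596 ,  0.60699274,  0.12960134]), 'moment': array([ 0.03381277, -0.01547435,  0.03435491]), 'finger_force': 0.0, 'finger_gap': 1.0020424654331312}
```

View pics/scene0.png

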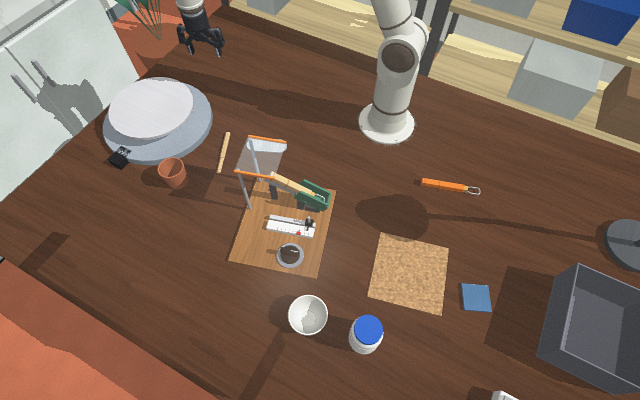

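View pics/top0.png

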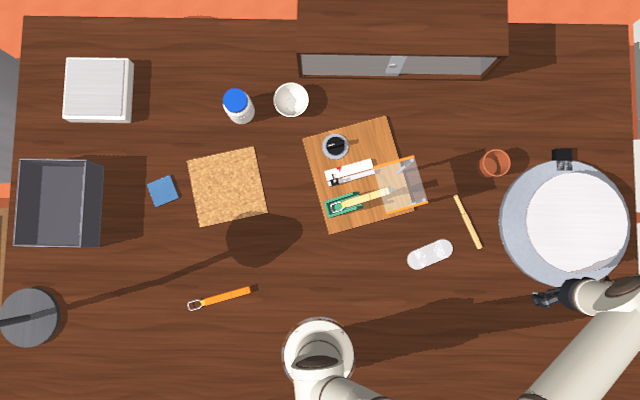

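Scene view: the rest is at about (285,225), the mat at (410,272), and the shield at (262,155). Top view: the rest is at about (365,175), the mat at (227,187), the knob at (335,146), and the pointer and scale at (350,172).

There are two candidate tools. The bamboo one lies in the green cradle, at (360,198) top and (295,185) scene. The orange one lies loose, at (220,298) top and (450,187) scene. The bamboo one in the cradle fits, since orange is ruled out. The plain bamboo stick at (468,222) top has no loop, so it is the knife. I'll confirm in one crop.

```bash
python3 - <<'E'
from h import *
import pickle
S,T=pickle.load(open("im0.pkl","rb"))
a=cv2.resize(T["pixels"][105:245,295:435],None,fx=2.85,fy=2.85,interpolation=cv2.INTER_CUBIC)
a=cv2.resize(T["pixels"][105:245,295:435],(560,560),interpolation=cv2.INTER_CUBIC)
b=cv2.resize(S["pixels"][125:285,222:342],(0,0),fx=2,fy=3.5) if 0 else None
save("cropT.png",a)
b=cv2.resize(S["pixels"][130:282,225:345],(480,608),interpolation=cv2.INTER_CUBIC)[:600]
save("cropS.png",b)
# base corners: wood color mask
for n,im in(("T",T),("S",S)):
    p=im["pixels"];hsv=cv2.cvtColor(p,cv2.COLOR_RGB2HSV)
    print(n,hsv[160,315] if n=="T" else hsv[225,250], hsv[190,230] if n=="T" else hsv[270,410])
E
```

```text
T [ 14 150 199] [ 14 127 207]
S [ 14 128 185] [ 16 107 193]
```

View pics/cropT.png

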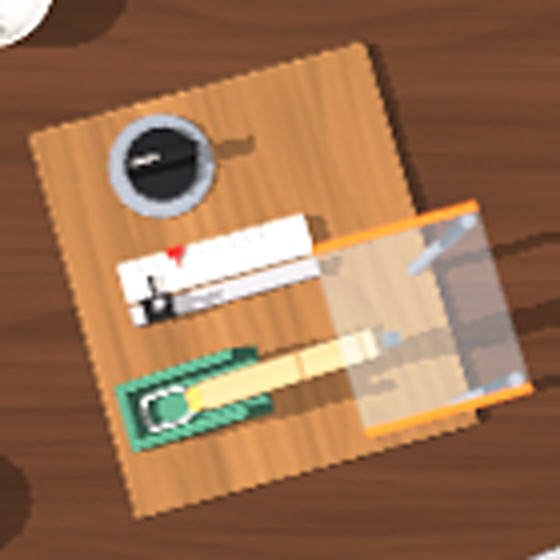

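View pics/cropS.png

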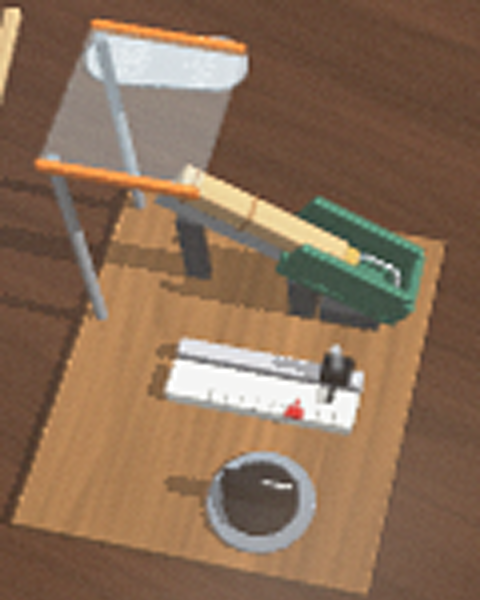

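The crops confirm it: the bamboo tool lies in the green cradle. Its loop is at crop T (165,408), and its butt is under the shield at (375,343). The red tab is at (176,255) and the pointer at (152,290). The knob bar is at (160,160), running along the rest's x. Next I'll fit the rest and mat poses.

```bash
cat >> h.py <<'E'
def fit2(A,B):
    A=np.array(A);B=np.array(B);a=A-A.mean(0);b=B-B.mean(0)
    th=np.arctan2((a[:,0]*b[:,1]-a[:,1]*b[:,0]).sum(),(a*b).sum());c,s=np.cos(th),np.sin(th)
    M=np.array([[c,-s],[s,c]]);t=B.mean(0)-M@A.mean(0);return th,t,np.linalg.norm(A@M.T+t-B,axis=1)
E
python3 - <<'E'
from h import *
import pickle
S,T=pickle.load(open("im0.pkl","rb"))
ct=np.array([(30,135),(365,42),(478,418),(137,517)])/4+[295,105]
cs=np.array([(370,593),(12,522),(445,240)])/4+[225,130]
A=[(-.115,.245),(.165,.245),(.165,-.075),(-.115,-.075)]
BT=[onz(T,u,.012)[:2] for u in ct]; BS=[onz(S,u,.012)[:2] for u in cs]
print("T",fit2(A,BT)); print("S",fit2([A[0],A[1],A[3]],BS)); print("all",fit2(A+[A[0],A[1],A[3]],BT+BS))
for n,im,c in(("T",T,(227,187)),("S",S,(410,272))):
    hsv=cv2.cvtColor(im["pixels"],cv2.COLOR_RGB2HSV)
    m=((hsv[...,0]>9)&(hsv[...,0]<22)&(hsv[...,2]>165)&(hsv[...,1]>70)&(hsv[...,1]<170)).astype(np.uint8)
    m=cv2.morphologyEx(cv2.morphologyEx(m,3,np.ones((5,5))),2,np.ones((5,5)))
    k,l,st,ce=cv2.connectedComponentsWithStats(m); i=l[c[1],c[0]]
    cn=cv2.findContours((l==i).astype(np.uint8),0,2)[0][0]
    pts=np.array([onz(im,q[0],.004)[:2] for q in cn])
    r=cv2.minAreaRect((pts*1000).astype(np.float32)); print(n,r)
    # red tab + bystanders
E
```

```text
T (np.float64(-1.2783527448006877), array([ 0.47402403, -0.11721231]), array([0.00237326, 0.00246109, 0.00330028, 0.00147809]))
S (np.float64(-1.275649852330076), array([ 0.47560557, -0.11274468]), array([0.00098994, 0.00054094, 0.00140708]))
all (np.float64(-1.2767681691603046), array([ 0.47467322, -0.11531741]), array([0.0042597 , 0.0043646 , 0.00219368, 0.00120799, 0.00312703,
       0.00267991, 0.00328271]))
T ((518.1990356445312, 302.0166320800781), (220.91024780273438, 220.78981018066406), 13.017251014709473)
S ((520.1414794921875, 302.5888671875), (217.93508911132812, 218.2072296142578), 13.424749374389648)
```

```bash
cat >> h.py <<'E'
import os
REST=json.load(open("rest.json")) if os.path.exists("rest.json") else dict(th=-1.2768,t=[.4747,-.1153])
def Rz(a): return R.from_euler("z",a).as_matrix()
RR=Rz(REST["th"]); RT=np.array(REST["t"]+[0])
def rest(p): return RT+RR@np.array(p,float)
RC=RR@R.from_euler("y",-30,degrees=True).as_matrix()
def crad(p): return rest([-.085,0,.04])+RC@np.array(p,float)
DOWN=RR@np.diag([-1.,1,-1])      # tool y=+rest y, pointing down
SLOPE=RC@np.diag([-1.,1,-1])     # square to slope
def go(P,M):
    p,A=pose(); d=A.T@(np.array(P)-p); w=R.from_matrix(A.T@M).as_rotvec()
    print("delta",d.round(4),"turn",w.round(4),"rows>=",int(np.ceil(max(np.linalg.norm(d)/.05,np.linalg.norm(w)/.15))))
E
python3 - <<'E'
from h import *
print(eyes.get_image("wrist")["hand_eye"],eyes.get_image("wrist")["vfov"])
go([.234,-.606,.42],pose()[1]); go(rest([-.02,.09,.40]),DOWN)
E
```

```text
[[-1.23249598e-03 -9.53040686e-01 -3.02839780e-01  7.63533208e-02]
 [ 9.99997866e-01 -6.72452907e-04 -1.95356887e-03 -1.38693675e-03]
 [ 1.65818513e-03 -3.02841541e-01  9.53039480e-01 -1.42287905e-01]
 [ 0.00000000e+00  0.00000000e+00  0.00000000e+00  1.00000000e+00]] 67.82248343650214
delta [-1.000e-04 -2.000e-04 -1.894e-01] turn [0. 0. 0.] rows>= 4
delta [ 0.4925 -0.3843 -0.1689] turn [-9.000e-04 -1.000e-03 -1.496e+00] rows>= 13
```

```bash
python3 -m crank '[{"delta_pos":[0,0,-0.1],"turn":[0,0,0],"fingers":1},{"delta_pos":[0,0,-0.169],"turn":[0,0,0],"fingers":1},{"delta_pos":[0,0,-0.169],"turn":[0,0,0],"fingers":1},{"delta_pos":[0.495,-0.414,-0.169],"turn":[0,0,-1.496],"fingers":1},{"delta_pos":[0.495,-0.414,-0.169],"turn":[0,0,-1.496],"fingers":1},{"delta_pos":[0.495,-0.414,-0.169],"turn":[0,0,-1.496],"fingers":1},{"delta_pos":[0.495,-0.414,-0.169],"turn":[0,0,-1.496],"fingers":1},{"delta_pos":[0.495,-0.414,-0.169],"turn":[0,0,-1.496],"fingers":1},{"delta_pos":[0.495,-0.414,-0.169],"turn":[0,0,-1.496],"fingers":1},{"delta_pos":[0.495,-0.414,-0.169],"turn":[0,0,-1.496],"fingers":1},{"delta_pos":[0.495,-0.414,-0.169],"turn":[0,0,-1.496],"fingers":1},{"delta_pos":[0.495,-0.414,-0.169],"turn":[0,0,-1.496],"fingers":1}]'
python3 - <<'E'
from h import *
go(rest([-.05,.09,.40]),DOWN); print(sensors.sense()["qpos"].round(2))
E
```

```text
clock: 1.4
tcp_pos: [0.4526, -0.2108, 0.3948]
orientation: [0.0, 0.651, 0.759, -0.0]
wrist_force: [1.3, -0.0, 0.1]
finger_gap: 1.001
finger_force: 0.0
delta [ 0.1531  0.1187 -0.0054] turn [-0.0002  0.0011 -0.1402] rows>= 4
[ 1.19  0.14 -0.89  1.68  0.11  1.37  0.43]
```

```bash
python3 -m crank '[{"delta_pos":[0.153,0.119,-0.005],"turn":[0,0,-0.14],"fingers":1},{"delta_pos":[0.153,0.119,-0.005],"turn":[0,0,-0.14],"fingers":1},{"delta_pos":[0.153,0.119,-0.005],"turn":[0,0,-0.14],"fingers":1},{"delta_pos":[0.153,0.119,-0.005],"turn":[0,0,-0.14],"fingers":1},{"delta_pos":[0.153,0.119,-0.005],"turn":[0,0,-0.14],"fingers":1},{"delta_pos":[0.153,0.119,-0.005],"turn":[0,0,-0.14],"fingers":1}]'
cat >> h.py <<'E'
def wrist():
    p,A=pose(); im=eyes.get_image("wrist"); H=np.array(im["hand_eye"])
    C=A@H[:3,:3]; c=p+A@H[:3,3]; im["rvec"]=cv2.Rodrigues(C.T)[0]; im["tvec"]=-C.T@c; return im
E
python3 - <<'E'
from h import *
import pickle
W=wrist(); pickle.dump(W,open("w1.pkl","wb")); save("w1.png",W["pixels"])
print(sensors.sense()["qpos"].round(2))
n={"corner-+":(-.115,.245,.012),"corner--":(-.115,-.075,.012),"c++":(.165,.245,.012),"dial":(-.02,.19,.056)}
for k,v in n.items(): print(k,proj(W,rest(v)).round(0))
E
```

```text
clock: 2.0
tcp_pos: [0.5474, -0.0421, 0.3993]
orientation: [-0.0, 0.597, 0.802, 0.0]
wrist_force: [-0.7, -1.1, 0.0]
finger_gap: 1.002
finger_force: 0.0
[ 0.83  0.29 -0.99  1.56  0.25  1.42  0.1 ]
corner-+ [[405. 110.]]
corner-- [[218. 111.]]
c++ [[392. 256.]]
dial [[374. 170.]]
```

View pics/w1.png

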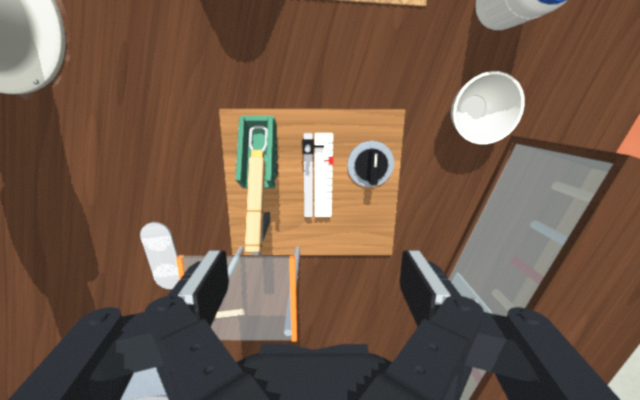

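Wrist view: rest base corners are at (220,109), (405,109), (393,255) and (231,253). The pointer is at (308,147) with its finger to about (322,146). The red tab is at (331,160) and the knob at (371,164). I'll combine the fits and go above the knob for a closer look.

```bash
python3 - <<'E'
from h import *
import pickle
W=pickle.load(open("w1.pkl","rb")); 
hsv=cv2.cvtColor(W["pixels"],cv2.COLOR_RGB2HSV); 
m=((hsv[...,0]>9)&(hsv[...,0]<22)&(hsv[...,2]>150)&(hsv[...,1]>90)).astype(np.uint8); m[:80]=0;m[:,:200]=0;m[260:]=0;m[:,420:]=0
# edges: left col per row, right col per row, top row per col
L=np.array([(np.where(m[r])[0][0],r) for r in range(120,240)]);Rr=np.array([(np.where(m[r])[0][-1]+1,r) for r in range(120,240)])
Tp=np.array([(c,np.where(m[:,c])[0][0]) for c in range(230,395)]);B=np.array([(c,np.where(m[:,c])[0][-1]+1) for c in range(310,385)])
def hl(p):
    vx,vy,x,y=cv2.fitLine(p.astype(np.float32),cv2.DIST_HUBER,0,.01,.01).ravel(); return np.cross([x,y,1],[x+vx,y+vy,1])
X=lambda a,b:(lambda q:q[:2]/q[2])(np.cross(hl(a),hl(b)))
cs=[X(Rr,Tp),X(Rr,B),X(L,B),X(L,Tp)]; print(np.round(cs,1))
A=[(-.115,.245),(.165,.245),(.165,-.075),(-.115,-.075)]
print(fit2(A,[onz(W,c-.5,.012)[:2] for c in cs]))
E
```

```text
[[405.6 109. ]
 [392.6 255. ]
 [232.2 255. ]
 [218.8 109. ]]
(np.float64(-1.2804326878563974), array([ 0.47394178, -0.11151687]), array([0.00073326, 0.00091989, 0.00068339, 0.00092236]))
```

```bash
echo '{"th":-1.2795,"t":[0.4742,-0.1120]}' > rest.json; python3 -c "
from h import *
go(rest([-.02,.19,.16]),DOWN)"
```

```text
delta [-0.0239  0.101   0.2391] turn [-0.0009  0.0001 -0.0026] rows>= 6
```

```bash
python3 -m crank '[{"delta_pos":[-0.024,0.101,0.239],"turn":[0,0,0],"fingers":1},{"delta_pos":[-0.024,0.101,0.239],"turn":[0,0,0],"fingers":1},{"delta_pos":[-0.024,0.101,0.239],"turn":[0,0,0],"fingers":1},{"delta_pos":[-0.024,0.101,0.239],"turn":[0,0,0],"fingers":1},{"delta_pos":[-0.024,0.101,0.239],"turn":[0,0,0],"fingers":1},{"delta_pos":[-0.024,0.101,0.239],"turn":[0,0,0],"fingers":1},{"delta_pos":[-0.024,0.101,0.239],"turn":[0,0,0],"fingers":1},{"delta_pos":[-0.024,0.101,0.239],"turn":[0,0,0],"fingers":1}]'
python3 - <<'E'
from h import *
import pickle
W=wrist(); pickle.dump(W,open("w2.pkl","wb"))
q=proj(W,[rest((-.02,.19,.056)),rest((-.07,.095,.06)),rest((-.045,.19,.056))]).round(0);print(q)
x,y=map(int,q[1]); print(x,y)
save("w2.png",W["pixels"])
go(rest([-.02,.19,.032]),DOWN)
E
```

```text
clock: 2.85
tcp_pos: [0.6514, -0.039, 0.1627]
orientation: [0.001, 0.599, 0.801, 0.001]
wrist_force: [-0.3, 0.3, 0.0]
finger_gap: 1.003
finger_force: 0.0
[[314. 195.]
 [197. 139.]
 [314. 167.]]
197 139
delta [ 0.0011 -0.0016  0.1315] turn [ 0.0033  0.0016 -0.0043] rows>= 3
```

View pics/w2.png

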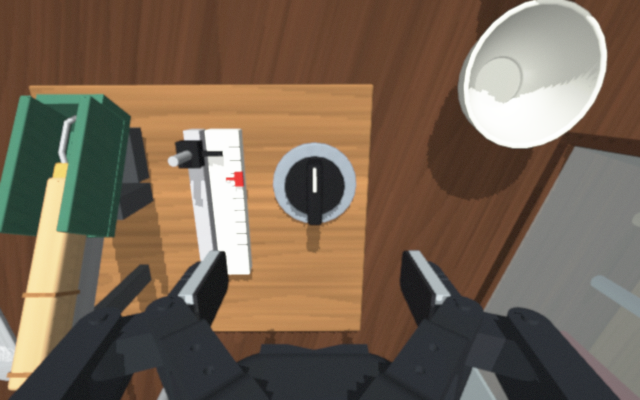

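The knob disc is at (315,184), its bar runs along column 315, and this agrees with the prediction (314). The pointer finger runs to (223,153). The red mark line runs from (227,178) to its tab at (238,178). Next I'll measure them.

```bash
python3 - <<'E'
from h import *
import pickle
W=pickle.load(open("w2.pkl","rb"));W1=pickle.load(open("w1.pkl","rb"));S,T=pickle.load(open("im0.pkl","rb"))
def red(im,box):
    x0,y0,x1,y1=box;p=im["pixels"][y0:y1,x0:x1].astype(int); m=(p[...,0]>150)&(p[...,1]<90)&(p[...,2]<90); r,c=np.where(m); return np.array([c.mean()+x0,r.mean()+y0]),len(r)
a,n=red(W,(205,150,260,200));b,nb=red(W1,(315,140,345,180));c,ns=red(S,(285,220,312,240));d,nt=red(T,(325,160,350,175))
print(a,n,b,nb,c,ns,d,nt)
RRI=lambda P:(RR.T@(P-RT)).round(4)
for o,u in((W1,b),(S,c),(T,d)): P,e=tri(W,a,o,u); print(RRI(P),e)
p=W["pixels"]
print("dark");g=p[144:162,186:230].sum(2)//3
for r in g: print(' '.join(f"{v:3d}" for v in r))
print("red-green");g=p[172:188,222:250].astype(int);g=g[...,0]-g[...,1]
for r in g: print(' '.join(f"{v:3d}" for v in r))
E
```

```text
[238.40517241 178.76724138] 116 [330.88235294 160.17647059] 17 [298.14285714 232.71428571] 7 [338.  167.5] 6
[-0.0291  0.1182  0.0313] 0.00019870529271505492
[-0.0258  0.1153  0.022 ] 0.0018871974539305496
[-0.0279  0.1181  0.0297] 0.0014642900145193996
dark
 42  42  43  41  42  41  41  44  41  40  34  25  21  15  18  26  57  91 107 150 230 251 253 253 253 254 253 253 253 254 254 253 253 254 254 254 253 254 253 253 253 253 253 253
 41  43  42  41  42  41  42  39  40  42  37  29  20  14  14  24  55  88 104 143 223 251 253 253 254 253 254 254 254 253 253 253 253 254 253 253 254 253 253 253 253 253 252 251
 44  43  43  41  41  41  41  42  39  41  39  26  22  15  20  20  49  87 106 137 213 249 253 253 254 254 253 254 254 253 253 254 253 254 253 253 253 253 253 253 253 253 247 235
 42  44  43  42  40  41  40  42  40  38  37  28  24  18  13  21  46  83 104 134 206 249 253 254 253 254 254 253 253 254 253 254 253 254 253 254 253 253 253 253 253 252 246 232
 42  41  40  41  41  43  40  40  40  40  39  33  26  18  13  16  44  78 102 128 197 246 253 253 253 253 253 253 253 253 253 253 253 253 2
[... 3428 characters left out ...]
  76  22  26  45  55  56  56
  0   0  -1  -1   0   0   0   0   0   0   0   2  32 123 169 174 177 176 176 173 151  81  24  24  44  55  58  57
  0   0   0  -1   0   0   0   0   0   0   0   1  29 117 168 175 177 176 176 174 160  92  27  21  42  54  56  56
  0   0   0   0   0  -1   0   0   0   0  -1   3  35 117 167 175 176 175 176 174 163  95  27  19  40  52  54  55
  0   0   0   0   0   0   0   0   0   0  -1   5  45 108 143 151 152 151 153 153 146  86  26  16  37  50  53  52
  0   0   0   0   0   0   0   0  -1  -1   0   3  18  52  78  82  82  83  83  87  92  56  15  11  36  50  52  52
  0   0   0   0   0   0   0   0   0   0   0   0   0   5  11  12  13  13  14  18  23  14   4  10  37  50  53  53
```

```bash
python3 - <<'E'
from h import *
import pickle
W=pickle.load(open("w2.pkl","rb"))
I=lambda P:(RR.T@(P-RT)).round(4)
for z in(.028,.031,.034,.038): print(z,I(onz(W,(222,153.3),z)),I(onz(W,(225.5,178.6),z)))
# bar columns
p=W["pixels"]
for z,r in((.056,200),(.056,215)): print(p[r,295:335].sum(1)//3)
print(p[150:232,320].sum(1)//3); print(sensors.sense()["qpos"].round(2)); go(rest([-.02,.19,.032]),DOWN)
E
```

```text
0.028 [-0.0528  0.1041  0.028 ] [-0.0285  0.105   0.028 ]
0.031 [-0.0533  0.105   0.031 ] [-0.0292  0.106   0.031 ]
0.034 [-0.0537  0.106   0.034 ] [-0.03    0.1069  0.034 ]
0.038 [-0.0544  0.1072  0.038 ] [-0.031   0.1081  0.038 ]
[39 37 40 36 38 37 35 39 37 37 35 29 32 31 36 39 39 36 36 39 37 39 36 38
 36 35 31 32 34 39 36 36 36 35 35 39 38 36 38 37]
[169 158 154 153 144 138 139 138 134 131 127 112  77  44  36  37  38  37
  37  39  38  34  36  36  33  33  48  87 114 127 133 137 147 149 145 147
 169 179 183 185]
[190 191 190 192 191 187 158  91  46  36  30  27  30  29  27  33  34  32
  36  35  35  30  33  32  34  37  33  32  32  36  33  31  34  33  35  35
  32  34  33  36  34  33  33  32  29  34  32  33  33  33  35  34  32  33
  34  34  33  34  33  34  32  31  32  33  35  33  33  33  36  30  37  34
  34  44  59  89 112 116 117 120 123 117]
[ 0.58  0.68 -0.82  1.6   0.55  1.1  -0.1 ]
delta [ 0.0011 -0.0016  0.1315] turn [ 0.0033  0.0016 -0.0043] rows>= 3
```

```bash
python3 -m crank '[{"delta_pos":[0.001,-0.001,0.05],"turn":[0.003,0.002,-0.004],"fingers":1},{"delta_pos":[0.001,-0.001,0.09],"turn":[0.003,0.002,-0.004],"fingers":1},{"delta_pos":[0.001,-0.001,0.13],"turn":[0.003,0.002,-0.004],"fingers":0},{"delta_pos":[0.001,-0.001,0.13],"turn":[0.003,0.002,-0.004],"fingers":-1},{"delta_pos":[0.001,-0.001,0.13],"turn":[0.003,0.002,-0.004],"fingers":-1},{"delta_pos":[0.001,-0.001,0.13],"turn":[0.003,0.002,-0.004],"fingers":-1},{"delta_pos":[0.001,-0.001,0.13],"turn":[0.003,0.002,-0.004],"fingers":-1},{"delta_pos":[0.001,-0.001,0.13],"turn":[0.003,0.002,-0.004],"fingers":-1},{"delta_pos":[0.001,-0.001,0.13],"turn":[0.003,0.002,-0.004],"fingers":-1},{"delta_pos":[0.001,-0.001,0.13],"turn":[0.003,0.002,-0.004],"fingers":-1},{"delta_pos":[0.001,-0.001,0.13],"turn":[0.003,0.002,-0.004],"fingers":-1}]' 30
python3 -c "
from h import *
go(rest([-.02,.19,.032]),DOWN)"
```

```text
clock: 4.0
tcp_pos: [0.6518, -0.0375, 0.0342]
orientation: [0.0, 0.597, 0.802, 0.0]
wrist_force: [-2.3, -1.2, 7.0]
finger_gap: 0.157
finger_force: 32.9
delta [-0.0003 -0.0015  0.0022] turn [0.0012 0.0002 0.0004] rows>= 1
```

```bash
python3 -m crank '[{"delta_pos":[0,0,0],"turn":[0,0,0.14],"fingers":-1},{"delta_pos":[0,0,0],"turn":[0,0,0.28],"fingers":-1},{"delta_pos":[0,0,0],"turn":[0,0,0.42],"fingers":-1},{"delta_pos":[0,0,0],"turn":[0,0,0.56],"fingers":-1},{"delta_pos":[0,0,0],"turn":[0,0,0.7],"fingers":-1},{"delta_pos":[0,0,0],"turn":[0,0,0.84],"fingers":-1},{"delta_pos":[0,0,0],"turn":[0,0,0.98],"fingers":-1},{"delta_pos":[0,0,0],"turn":[0,0,1.12],"fingers":-1},{"delta_pos":[0,0,0],"turn":[0,0,1.22],"fingers":-1},{"delta_pos":[0,0,0],"turn":[0,0,1.22],"fingers":-1},{"delta_pos":[0,0,0],"turn":[0,0,1.22],"fingers":-1}]'
python3 -c "
from h import *
go(rest([-.02,.19,.032]),DOWN); print(sensors.sense()['qpos'].round(2), sensors.sense()['moment'])"
```

```text
clock: 5.1
tcp_pos: [0.6551, -0.0387, 0.0343]
orientation: [0.001, 0.949, 0.316, 0.004]
wrist_force: [7.6, -3.0, -1.4]
finger_gap: 0.158
finger_force: 31.7
delta [-0.0035 -0.0031  0.0022] turn [ 0.0077 -0.0023 -1.2201] rows>= 9
[ 0.34  0.75 -0.45  1.66  0.42  0.82 -1.23] [-0.64043285 -1.51315669 -0.07523376]
```

```bash
python3 -m crank '[{"delta_pos":[0,0,0],"turn":[0,0,0],"fingers":1},{"delta_pos":[0,0,0],"turn":[0,0,0],"fingers":1},{"delta_pos":[0,0,0],"turn":[0,0,0],"fingers":1},{"delta_pos":[0,0,-0.05],"turn":[0,0,0],"fingers":1},{"delta_pos":[0,0,-0.13],"turn":[0,0,0],"fingers":1},{"delta_pos":[0,0,-0.13],"turn":[0,0,-0.4],"fingers":1},{"delta_pos":[0,0,-0.13],"turn":[0,0,-1.22],"fingers":1},{"delta_pos":[0,0,-0.13],"turn":[0,0,-1.22],"fingers":1},{"delta_pos":[0,0,-0.13],"turn":[0,0,-1.22],"fingers":1},{"delta_pos":[0,0,-0.13],"turn":[0,0,-1.22],"fingers":1},{"delta_pos":[0,0,-0.13],"turn":[0,0,-1.22],"fingers":1},{"delta_pos":[0,0,-0.13],"turn":[0,0,-1.22],"fingers":1}]'
python3 - <<'E'
from h import *
import pickle
W=wrist(); pickle.dump(W,open("w3.pkl","wb"))
m=proj(W,[rest((-.0292,.106,.031)),rest((-.0289,.106,.033))]).round(1); print(m)
x,y=map(int,m[0])
save("w3.png",np.hstack([cv2.resize(W["pixels"][100:200,180:280],(400,400)),cv2.resize(W["pixels"],(640,400))[:, 0:400]]))
go(crad([.125,0,.15]),SLOPE)
E
```

```text
clock: 6.3
tcp_pos: [0.6497, -0.0374, 0.1606]
orientation: [-0.002, 0.66, 0.751, -0.001]
wrist_force: [-0.4, 0.0, 0.5]
finger_gap: 1.001
finger_force: 0.0
[[228.6 194.6]
 [228.1 195.5]]
delta [ 0.0012 -0.1923 -0.0712] turn [-0.0445 -0.5245 -0.1512] rows>= 5
```

View pics/w3.png

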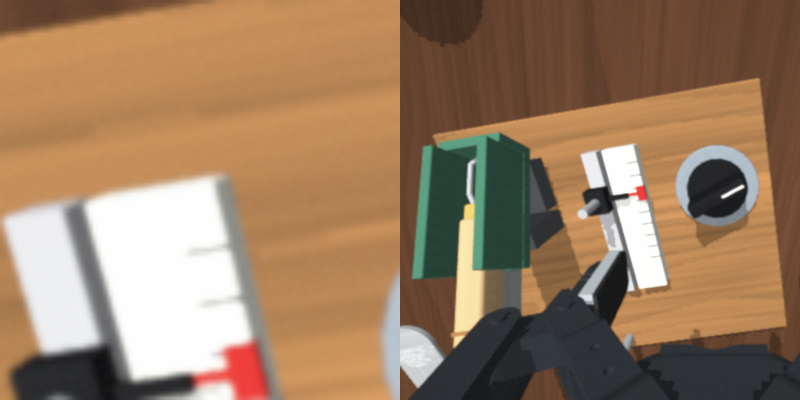

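The picture shows the black pointer finger at (155,385) in line with the red mark line at (215,378), so the dial is right. Next I'll measure the tool's lie in the cradle frame.

```bash
cat >> h.py <<'E'
def onc(im,uv,n):   # ray onto cradle plane z=n, in cradle coords
    o,d=ray(im,uv); o=RC.T@(o-crad([0,0,0])); d=RC.T@d; return o+d*(n-o[2])/d[2]
E
python3 - <<'E'
from h import *
import pickle
W=pickle.load(open("w1.pkl","rb")); S,T=pickle.load(open("im0.pkl","rb"))
for im,s0 in((W,(.08,.1,.12,.14,.16,.18)),(T,(.08,.1,.12,.14,.16))):
  hsv=cv2.cvtColor(im["pixels"],cv2.COLOR_RGB2HSV)
  m=(hsv[...,0]>15)&(hsv[...,0]<32)&(hsv[...,2]>195)&(hsv[...,1]>50)&(hsv[...,1]<140)
  for s in s0:
    ys=np.arange(-.03,.03,.0005); uv=proj(im,[crad([s,y,.022]) for y in ys]).round().astype(int)
    g=ys[m[uv[:,1],uv[:,0]]]; print(s,g.min().round(4),g.max().round(4),len(g)) if len(g) else print(s,"-")
  uv=proj(im,[crad([s,0,.022]) for s in np.arange(0.02,.22,.001)]).round().astype(int)
  g=np.arange(0.02,.22,.001)[m[uv[:,1],uv[:,0]]];print("s range",g.min(),g.max())
go(crad([.122,0,.12]),SLOPE)
E
```

```text
0.08 -0.01 0.0105 42
0.1 -0.011 0.01 43
0.12 -0.013 0.0105 48
0.14 -0.012 0.01 45
0.16 -0.011 0.0105 44
0.18 -0.0115 0.01 44
s range 0.04700000000000003 0.20100000000000015
0.08 -0.0115 0.0095 43
0.1 -0.011 0.01 43
0.12 -0.0105 0.007 36
0.14 -0.0105 0.0075 37
0.16 -0.013 0.0075 42
s range 0.05000000000000003 0.19700000000000015
delta [-0.0111 -0.1902 -0.0437] turn [-0.0445 -0.5245 -0.1512] rows>= 4
```

```bash
python3 -m crank '[{"delta_pos":[-0.011,-0.03,-0.044],"turn":[-0.044,-0.524,-0.151],"fingers":1},{"delta_pos":[-0.011,-0.07,-0.044],"turn":[-0.044,-0.524,-0.151],"fingers":1},{"delta_pos":[-0.011,-0.11,-0.044],"turn":[-0.044,-0.524,-0.151],"fingers":1},{"delta_pos":[-0.011,-0.15,-0.044],"turn":[-0.044,-0.524,-0.151],"fingers":1},{"delta_pos":[-0.011,-0.19,-0.044],"turn":[-0.044,-0.524,-0.151],"fingers":1},{"delta_pos":[-0.011,-0.19,-0.044],"turn":[-0.044,-0.524,-0.151],"fingers":1},{"delta_pos":[-0.011,-0.19,-0.044],"turn":[-0.044,-0.524,-0.151],"fingers":1},{"delta_pos":[-0.011,-0.19,-0.044],"turn":[-0.044,-0.524,-0.151],"fingers":1}]'
python3 - <<'E'
from h import *
import pickle
print(sensors.sense()["qpos"].round(2))
W=wrist(); pickle.dump(W,open("w4.pkl","wb")); im=W
hsv=cv2.cvtColor(im["pixels"],cv2.COLOR_RGB2HSV)
m=(hsv[...,0]>15)&(hsv[...,0]<32)&(hsv[...,2]>160)&(hsv[...,1]>50)&(hsv[...,1]<150)
for s in (.07,.08,.1,.12,.14,.16,.18):
    ys=np.arange(-.03,.03,.0005); uv=proj(im,[crad([s,y,.022]) for y in ys]).round().astype(int)
    uv=np.clip(uv,0,[639,399]); g=ys[m[uv[:,1],uv[:,0]]]; print(s,uv[60],(g.min().round(4),g.max().round(4)) if len(g) else "-")
go(crad([.122,0,.004]),SLOPE)
E
```

```text
clock: 7.15
tcp_pos: [0.4644, -0.0716, 0.2058]
orientation: [0.207, 0.583, 0.77, -0.155]
wrist_force: [-0.2, 0.5, 0.4]
finger_gap: 1.001
finger_force: 0.0
[ 0.34  0.24 -0.71  2.15  0.81  1.04 -0.59]
0.07 [313 139] (np.float64(-0.029), np.float64(0.0285))
0.08 [313 151] (np.float64(-0.0285), np.float64(0.028))
0.1 [313 175] (np.float64(-0.029), np.float64(0.0285))
0.12 [314 198] (np.float64(-0.011), np.float64(0.01))
0.14 [314 220] (np.float64(-0.0105), np.float64(0.01))
0.16 [314 240] (np.float64(-0.0115), np.float64(0.01))
0.18 [315 260] (np.float64(-0.011), np.float64(0.008))
delta [-0.0016 -0.0015  0.1177] turn [-0.0056 -0.0008 -0.0147] rows>= 3
```

```bash
python3 -m crank '[{"delta_pos":[-0.002,-0.002,0.05],"turn":[-0.005,0,-0.014],"fingers":1},{"delta_pos":[-0.002,-0.002,0.09],"turn":[-0.005,0,-0.014],"fingers":1},{"delta_pos":[-0.002,-0.002,0.118],"turn":[-0.005,0,-0.014],"fingers":1},{"delta_pos":[-0.002,-0.002,0.118],"turn":[-0.005,0,-0.014],"fingers":0},{"delta_pos":[-0.002,-0.002,0.118],"turn":[-0.005,0,-0.014],"fingers":-1},{"delta_pos":[-0.002,-0.002,0.118],"turn":[-0.005,0,-0.014],"fingers":-1},{"delta_pos":[-0.002,-0.002,0.118],"turn":[-0.005,0,-0.014],"fingers":-1},{"delta_pos":[-0.002,-0.002,0.118],"turn":[-0.005,0,-0.014],"fingers":-1},{"delta_pos":[-0.002,-0.002,0.118],"turn":[-0.005,0,-0.014],"fingers":-1},{"delta_pos":[-0.002,-0.002,0.118],"turn":[-0.005,0,-0.014],"fingers":-1}]' 50
python3 -c "
from h import *
p=pose()[0]; print('crad tcp',RC.T@(p-crad([0,0,0])))
go(crad([.122,0,.09]),SLOPE)"
```

```text
clock: 8.2
tcp_pos: [0.4792, -0.1296, 0.1056]
orientation: [0.208, 0.576, 0.775, -0.154]
wrist_force: [-2.0, 3.1, 6.9]
finger_gap: 0.246
finger_force: 50.5
crad tcp [ 0.12225138 -0.00030153  0.00512109]
delta [ 0.0002  0.0005 -0.0849] turn [0.0018 0.0009 0.0017] rows>= 2
```

```bash
python3 -m crank '[{"delta_pos":[0,0,-0.015],"turn":[0,0,0],"fingers":-1},{"delta_pos":[0,0,-0.035],"turn":[0,0,0],"fingers":-1},{"delta_pos":[0,0,-0.055],"turn":[0,0,0],"fingers":-1},{"delta_pos":[0.01,0,-0.06],"turn":[0,0,0],"fingers":-1},{"delta_pos":[0.04,0,-0.07],"turn":[0,0,0],"fingers":-1},{"delta_pos":[0.08,0,-0.09],"turn":[0,0,0],"fingers":-1},{"delta_pos":[0.12,0,-0.12],"turn":[0,0,0],"fingers":-1},{"delta_pos":[0.14,0,-0.14],"turn":[0,0,0],"fingers":-1},{"delta_pos":[0.14,0,-0.14],"turn":[0,0,0],"fingers":-1}]' 60
cat >> h.py <<'E'
MAT=np.array([.519,.302,0])
def down(az): a=np.radians(az); y=np.array([np.cos(a),np.sin(a),0]); z=np.array([0,0,-1.]); return np.c_[np.cross(y,z),y,z]
E
python3 - <<'E'
from h import *
print(sensors.sense()["qpos"].round(2))
M=down(125); go(MAT+[0,0,.12]-.022*M[:,0],M)
E
```

```text
clock: 9.1
tcp_pos: [0.4227, 0.0579, 0.1555]
orientation: [0.207, 0.574, 0.778, -0.153]
wrist_force: [0.7, -0.1, -0.9]
finger_gap: 0.24
finger_force: 59.0
[ 0.07  0.38 -0.79  2.16  0.84  1.13 -0.95]
delta [ 0.2012  0.1851 -0.0743] turn [-0.4881  0.3558 -1.8336] rows>= 13
```

```bash
python3 -m crank '[{"delta_pos":[0.02,0.02,-0.05],"turn":[-0.488,0.356,-1.834],"fingers":-1},{"delta_pos":[0.05,0.05,-0.08],"turn":[-0.488,0.356,-1.834],"fingers":-1},{"delta_pos":[0.08,0.08,-0.08],"turn":[-0.488,0.356,-1.834],"fingers":-1},{"delta_pos":[0.11,0.11,-0.08],"turn":[-0.488,0.356,-1.834],"fingers":-1},{"delta_pos":[0.14,0.14,-0.08],"turn":[-0.488,0.356,-1.834],"fingers":-1},{"delta_pos":[0.17,0.16,-0.074],"turn":[-0.488,0.356,-1.834],"fingers":-1},{"delta_pos":[0.201,0.185,-0.074],"turn":[-0.488,0.356,-1.834],"fingers":-1},{"delta_pos":[0.201,0.185,-0.074],"turn":[-0.488,0.356,-1.834],"fingers":-1},{"delta_pos":[0.201,0.185,-0.074],"turn":[-0.488,0.356,-1.834],"fingers":-1},{"delta_pos":[0.201,0.185,-0.074],"turn":[-0.488,0.356,-1.834],"fingers":-1},{"delta_pos":[0.201,0.185,-0.074],"turn":[-0.488,0.356,-1.834],"fingers":-1},{"delta_pos":[0.201,0.185,-0.074],"turn":[-0.488,0.356,-1.834],"fingers":-1}]'
python3 - <<'E'
from h import *
print(sensors.sense()["qpos"].round(2))
M=down(125); go(MAT+[0,0,.12]-.022*M[:,0],M)
E
```

```text
clock: 10.3
tcp_pos: [0.5392, 0.3062, 0.1174]
orientation: [0.014, -0.24, 0.971, -0.014]
wrist_force: [0.3, -0.5, -0.5]
finger_gap: 0.243
finger_force: 59.2
[ 0.19  0.87 -1.16  1.72  0.91  1.17  0.81]
delta [-0.002   0.0084 -0.0028] turn [-0.0354  0.0186 -0.127 ] rows>= 1
```

```bash
python3 -m crank '[{"delta_pos":[-0.002,0.008,0],"turn":[-0.035,0.019,-0.127],"fingers":-1},{"delta_pos":[-0.002,0.008,0],"turn":[-0.035,0.019,-0.127],"fingers":-1},{"delta_pos":[-0.002,0.008,0.04],"turn":[-0.035,0.019,-0.127],"fingers":-1},{"delta_pos":[-0.002,0.008,0.08],"turn":[-0.035,0.019,-0.127],"fingers":-1},{"delta_pos":[-0.002,0.008,0.09],"turn":[-0.035,0.019,-0.127],"fingers":-1},{"delta_pos":[-0.002,0.008,0.09],"turn":[-0.035,0.019,-0.127],"fingers":-1},{"delta_pos":[-0.002,0.008,0.09],"turn":[-0.035,0.019,-0.127],"fingers":-1}]'
python3 - <<'E'
from h import *
M=down(125); go(MAT+[0,0,.010]-.022*M[:,0],M)
save("w5.png",wrist()["pixels"])
E
```

```text
clock: 11.0
tcp_pos: [0.5407, 0.3152, 0.0298]
orientation: [0.002, -0.298, 0.954, 0.0]
wrist_force: [0.5, 0.5, 0.3]
finger_gap: 0.238
finger_force: 59.2
delta [0.0034 0.0017 0.0198] turn [-0.0004  0.0035 -0.005 ] rows>= 1
```

View pics/w5.png

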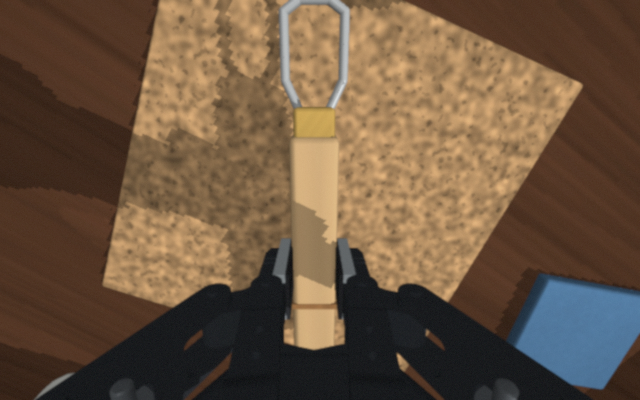

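The picture shows the tool held straight. Its loop is at (315,50), its ferrule at (315,122), and it is over the cork mat. I'll lower it and let go.

```bash
python3 -m crank '[{"delta_pos":[0.003,0.002,0.01],"turn":[0,0.003,0],"fingers":-1},{"delta_pos":[0.003,0.002,0.016],"turn":[0,0.003,0],"fingers":-1},{"delta_pos":[0.003,0.002,0.02],"turn":[0,0.003,0],"fingers":-1},{"delta_pos":[0.003,0.002,0.02],"turn":[0,0.003,0],"fingers":-1},{"delta_pos":[0.003,0.002,0.02],"turn":[0,0.003,0],"fingers":-1}]'
```

```text
clock: 11.55
tcp_pos: [0.5368, 0.3141, 0.0106]
orientation: [-0.0, -0.299, 0.954, -0.001]
wrist_force: [-4.6, -4.5, 17.6]
finger_gap: 0.238
finger_force: 61.5
```

```bash
python3 -m crank '[{"delta_pos":[0,0,-0.001],"turn":[0,0,0],"fingers":0},{"delta_pos":[0,0,-0.001],"turn":[0,0,0],"fingers":0.3},{"delta_pos":[0,0,-0.001],"turn":[0,0,0],"fingers":1},{"delta_pos":[0,0,-0.001],"turn":[0,0,0],"fingers":1},{"delta_pos":[0,0,-0.001],"turn":[0,0,0],"fingers":1},{"delta_pos":[0,0,-0.001],"turn":[0,0,0],"fingers":1},{"delta_pos":[0,0,-0.05],"turn":[0,0,0],"fingers":1},{"delta_pos":[0,0,-0.1],"turn":[0,0,0],"fingers":1},{"delta_pos":[0,0,-0.13],"turn":[0,0,0],"fingers":1},{"delta_pos":[0,0,-0.13],"turn":[0,0,0],"fingers":1}]'
python3 - <<'E'
from h import *
import pickle
W=wrist(); pickle.dump(W,open("w6.pkl","wb")); save("w6.png",W["pixels"])
im=W; M=down(125); C=MAT+[0,0,.026]
hsv=cv2.cvtColor(im["pixels"],cv2.COLOR_RGB2HSV)
b=proj(W,[C+M[:,0]*.1,C,C-M[:,0]*.1]).round(0); print(b)
for s in (-.03,0,.03,.06):
    ys=np.arange(-.03,.03,.002); uv=proj(im,[C-M[:,0]*s+M[:,1]*y for y in ys]).round().astype(int); uv=np.clip(uv,0,[639,399]); print(s,[tuple(map(int,h)) for h in hsv[uv[:,1],uv[:,0]]][::3])
T=eyes.get_image("top"); pickle.dump(T,open("t6.pkl","wb")); print(proj(T,[C+M[:,0]*.1,C,C-M[:,0]*.1]).round(0))
E
```

```text
clock: 12.55
tcp_pos: [0.5389, 0.3168, 0.1435]
orientation: [0.003, -0.299, 0.954, 0.001]
wrist_force: [-0.1, -0.6, 0.5]
finger_gap: 0.998
finger_force: 0.0
[[310.  38.]
 [311. 164.]
 [312. 264.]]
-0.03 [(17, 110, 227), (16, 111, 145), (16, 110, 137), (17, 109, 126), (19, 95, 233), (21, 90, 242), (21, 89, 241), (21, 90, 245), (16, 111, 221), (16, 112, 210)]
0 [(16, 112, 214), (16, 111, 143), (17, 112, 152), (15, 110, 153), (20, 92, 238), (21, 91, 242), (20, 90, 241), (21, 90, 241), (16, 109, 224), (16, 112, 201)]
0.03 [(16, 113, 206), (16, 113, 163), (17, 110, 162), (16, 113, 144), (19, 96, 234), (21, 89, 242), (20, 91, 241), (20, 95, 238), (16, 109, 198), (16, 113, 201)]
0.06 [(16, 113, 176), (16, 108, 134), (16, 110, 157), (16, 112, 159), (20, 91, 240), (21, 89, 243), (20, 92, 240), (17, 100, 226), (17, 111, 226), (16, 113, 206)]
[[243. 211.]
 [225. 185.]
 [208. 159.]]
```

View pics/w6.png

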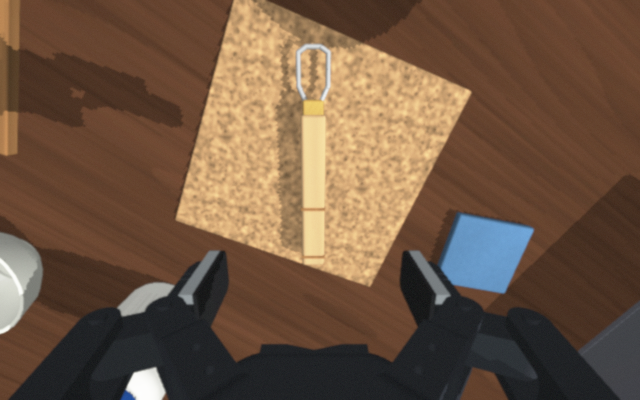

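The tool lies flat and free on the mat, with the loop tip at (314,45), the handle start at (314,115) and the butt at (314,264).

```bash
python3 - <<'E'
from h import *
import pickle
W=pickle.load(open("w6.pkl","rb"))
tip=onz(W,(314,45),.017);hs=onz(W,(314,115),.026);bt=onz(W,(314,263),.026)
u=(bt-hs);u[2]=0;L=np.linalg.norm(u);u/=L
print(tip,hs,bt,L,"az",np.degrees(np.arctan2(u[1],u[0])),np.linalg.norm((bt-tip)[:2]))
c=(hs+.0225*u*2+ (bt-.1*u))/2; c=((hs+.045*u)+(bt-.1*u))/2; print("centre",c)
az=np.degrees(np.arctan2(u[1],u[0]))-90; M=down(az); g=c-.022*u
json.dump(dict(az=az,g=[g[0],g[1]]),open("g.json","w"))
print(M[:,0]@u); go([g[0],g[1],.14],M); print(sensors.sense()["qpos"].round(2))
E
```

```text
[0.43791996 0.24944852 0.017     ] [0.48280493 0.28049403 0.026     ] [0.59903476 0.36094015 0.026     ] 0.14135398744708322 az 34.68826127596524 0.19592947789056064
centre [0.51830768 0.30506653 0.026     ]
1.0
delta [ 0.0429  0.0033 -0.0012] turn [ 1.0000e-04 -1.9000e-03 -3.1409e+00] rows>= 21
[ 0.21  0.88 -1.21  1.69  0.88  1.22  0.96]
```

```bash
python3 -m crank '[{"delta_pos":[0.043,0.003,0],"turn":[0,0,0.5],"fingers":1},{"delta_pos":[0.043,0.003,0],"turn":[0,0,0.5],"fingers":1},{"delta_pos":[0.043,0.003,0],"turn":[0,0,0.5],"fingers":1},{"delta_pos":[0.043,0.003,0],"turn":[0,0,1],"fingers":1},{"delta_pos":[0.043,0.003,0],"turn":[0,0,1],"fingers":1},{"delta_pos":[0.043,0.003,0],"turn":[0,0,1.6],"fingers":1},{"delta_pos":[0.043,0.003,0],"turn":[0,0,1.6],"fingers":1},{"delta_pos":[0.043,0.003,0],"turn":[0,0,1.7],"fingers":1},{"delta_pos":[0.043,0.003,0],"turn":[0,0,1.7],"fingers":1},{"delta_pos":[0.043,0.003,0],"turn":[0,0,1.7],"fingers":1},{"delta_pos":[0.043,0.003,0],"turn":[0,0,1.7],"fingers":1},{"delta_pos":[0.043,0.003,0],"turn":[0,0,1.7],"fingers":1}]'
python3 - <<'E'
from h import *
G=json.load(open("g.json")); go(G["g"]+[.14],down(G["az"])); print(sensors.sense()["qpos"].round(2))
E
```

```text
clock: 13.85
tcp_pos: [0.4991, 0.2912, 0.1366]
orientation: [-0.001, 0.522, 0.853, -0.002]
wrist_force: [0.1, 0.5, 0.7]
finger_gap: 1.002
finger_force: 0.0
delta [ 0.0007  0.0016 -0.0034] turn [-0.0024  0.004   1.4375] rows>= 10
[ 0.09  0.63 -0.9   1.8   0.58  1.   -0.57]
```

```bash
python3 -m crank '[{"delta_pos":[0.001,0.002,-0.003],"turn":[0,0.004,1.437],"fingers":1},{"delta_pos":[0.001,0.002,-0.003],"turn":[0,0.004,1.437],"fingers":1},{"delta_pos":[0.001,0.002,-0.003],"turn":[0,0.004,1.437],"fingers":1},{"delta_pos":[0.001,0.002,-0.003],"turn":[0,0.004,1.437],"fingers":1},{"delta_pos":[0.001,0.002,-0.003],"turn":[0,0.004,1.437],"fingers":1},{"delta_pos":[0.001,0.002,-0.003],"turn":[0,0.004,1.437],"fingers":1},{"delta_pos":[0.001,0.002,-0.003],"turn":[0,0.004,1.437],"fingers":1},{"delta_pos":[0.001,0.002,-0.003],"turn":[0,0.004,1.437],"fingers":1},{"delta_pos":[0.001,0.002,-0.003],"turn":[0,0.004,1.437],"fingers":1},{"delta_pos":[0.001,0.002,-0.003],"turn":[0,0.004,1.437],"fingers":1},{"delta_pos":[0.001,0.002,-0.003],"turn":[0,0.004,1.437],"fingers":1},{"delta_pos":[0.001,0.002,-0.003],"turn":[0,0.004,1.437],"fingers":1}]'
python3 - <<'E'
from h import *
G=json.load(open("g.json")); go(G["g"]+[.0095],down(G["az"])); print(sensors.sense()["qpos"].round(2))
E
```

```text
clock: 15.05
tcp_pos: [0.5007, 0.2934, 0.1402]
orientation: [-0.001, 0.953, 0.302, -0.001]
wrist_force: [-0.6, 0.6, 0.8]
finger_gap: 0.999
finger_force: 0.0
delta [-0.0008  0.0007  0.1307] turn [-0.0018  0.0006  0.0079] rows>= 3
[-0.13  0.52 -0.58  1.8   0.35  0.92 -1.82]
```

```bash
python3 -m crank '[{"delta_pos":[-0.001,0.001,0.05],"turn":[0,0,0.008],"fingers":1},{"delta_pos":[-0.001,0.001,0.09],"turn":[0,0,0.008],"fingers":1},{"delta_pos":[-0.001,0.001,0.12],"turn":[0,0,0.008],"fingers":1},{"delta_pos":[-0.001,0.001,0.13],"turn":[0,0,0.008],"fingers":1},{"delta_pos":[-0.001,0.001,0.13],"turn":[0,0,0.008],"fingers":0},{"delta_pos":[-0.001,0.001,0.13],"turn":[0,0,0.008],"fingers":-1},{"delta_pos":[-0.001,0.001,0.13],"turn":[0,0,0.008],"fingers":-1},{"delta_pos":[-0.001,0.001,0.13],"turn":[0,0,0.008],"fingers":-1},{"delta_pos":[-0.001,0.001,0.13],"turn":[0,0,0.008],"fingers":-1},{"delta_pos":[-0.001,0.001,0.13],"turn":[0,0,0.008],"fingers":-1},{"delta_pos":[-0.001,0.001,0.13],"turn":[0,0,0.008],"fingers":-1},{"delta_pos":[-0.001,0.001,0.13],"turn":[0,0,0.008],"fingers":-1}]' 70
```

```text
clock: 16.25
tcp_pos: [0.5023, 0.2936, 0.0132]
orientation: [-0.001, 0.955, 0.297, 0.002]
wrist_force: [-0.9, -1.4, 6.7]
finger_gap: 0.233
finger_force: 69.2
```

```bash
python3 -c "
from h import *
G=json.load(open('g.json')); print(sensors.sense()['tcp_pos'],G); go(crad([.028,0,.15]),SLOPE)"
```

```text
[0.50234366 0.2935549  0.01319312] {'az': -55.31173872403476, 'g': [0.5002179418228963, 0.29254608861832454]}
delta [-0.2108  0.1887 -0.1719] turn [-0.3276 -0.4564 -1.2295] rows>= 10
```

```bash
python3 -m crank '[{"delta_pos":[0,0,-0.03],"turn":[0,0,0],"fingers":-1},{"delta_pos":[0,0,-0.07],"turn":[0,0,0],"fingers":-1},{"delta_pos":[0,0,-0.11],"turn":[0,0,0],"fingers":-1},{"delta_pos":[0,0,-0.15],"turn":[-0.05,-0.07,-0.19],"fingers":-1},{"delta_pos":[-0.03,0.03,-0.172],"turn":[-0.327,-0.456,-1.23],"fingers":-1},{"delta_pos":[-0.06,0.06,-0.172],"turn":[-0.327,-0.456,-1.23],"fingers":-1},{"delta_pos":[-0.09,0.09,-0.172],"turn":[-0.327,-0.456,-1.23],"fingers":-1},{"delta_pos":[-0.12,0.12,-0.172],"turn":[-0.327,-0.456,-1.23],"fingers":-1},{"delta_pos":[-0.15,0.14,-0.172],"turn":[-0.327,-0.456,-1.23],"fingers":-1},{"delta_pos":[-0.18,0.165,-0.172],"turn":[-0.327,-0.456,-1.23],"fingers":-1},{"delta_pos":[-0.211,0.189,-0.172],"turn":[-0.327,-0.456,-1.23],"fingers":-1},{"delta_pos":[-0.211,0.189,-0.172],"turn":[-0.327,-0.456,-1.23],"fingers":-1}]'
python3 - <<'E'
from h import *
print(sensors.sense()["qpos"].round(2)); go(crad([.046,0,.10]),SLOPE)
E
```

```text
clock: 17.45
tcp_pos: [0.4322, 0.0114, 0.1834]
orientation: [0.208, 0.576, 0.774, -0.159]
wrist_force: [0.2, 0.1, -0.8]
finger_gap: 0.242
finger_force: 68.6
[ 0.1   0.28 -0.69  2.17  0.78  1.1  -0.79]
delta [-0.0133  0.005   0.0469] turn [-0.0069  0.0054  0.0013] rows>= 1
```

```bash
python3 -m crank '[{"delta_pos":[-0.013,0.005,0.03],"turn":[-0.007,0.005,0],"fingers":-1},{"delta_pos":[-0.013,0.005,0.03],"turn":[-0.007,0.005,0],"fingers":-1},{"delta_pos":[-0.013,0.005,0.03],"turn":[-0.007,0.005,0],"fingers":-1}]'
python3 - <<'E'
from h import *
W=wrist(); save("w7.png",W["pixels"]); p,A=pose()
hsv=cv2.cvtColor(W["pixels"],cv2.COLOR_RGB2HSV)
m=((hsv[...,0]>=18)&(hsv[...,0]<=24)&(hsv[...,2]>150)&(hsv[...,1]>60)&(hsv[...,1]<130)).astype(np.uint8)
k,l,st,ce=cv2.connectedComponentsWithStats(m)
for i in np.argsort(-st[1:,4])[:4]+1: print(st[i],ce[i])
print("expected butt",proj(W,[p+A@np.array([x,0,-.0128]) for x in (.115,.12,.125)]).round(1))
i=np.argsort(-st[1:,4])[0]+1
for r in range(st[i][1],st[i][1]+st[i][3],15):
    c=np.where(l[r]==i)[0]; print(r,c.min(),c.max())
print("axis", proj(W,[p+A@np.array([x,0,-.0128]) for x in (.03,.06,.09)]).round(1))
go(crad([.046,0,.10]),SLOPE)
E
```

```text
clock: 17.75
tcp_pos: [0.4464, -0.0069, 0.1634]
orientation: [0.206, 0.577, 0.775, -0.151]
wrist_force: [0.2, 0.8, -0.7]
finger_gap: 0.238
finger_force: 68.6
[ 291  143   49  154 6017] [314.10486954 208.32408177]
[ 291   11   53  126 5445] [314.16455464  72.96639118]
[291   0  53   3 140] [317.60714286   0.95714286]
[297 295  32   9  93] [314.6344086  301.30107527]
expected butt [[318.7   0.8]
 [318.7 -14.6]
 [318.8 -30.5]]
143 293 335
158 291 338
173 291 338
188 293 337
203 292 337
218 292 336
233 292 336
248 294 333
263 295 331
278 296 328
293 305 312
axis [[318.  211.5]
 [318.2 146.7]
 [318.5  72.1]]
delta [-0.0053 -0.0043  0.0192] turn [ 0.0045 -0.0064 -0.0006] rows>= 1
```

```bash
python3 - <<'E'
from h import *
import pickle
W=pickle.load(open("w6.pkl","rb"));v=W["pixels"][:,309:320].astype(int).mean(1)
print("w6 dips",[(r,int(v[r].sum())) for r in range(200,268) if v[r].sum()<v[r-6:r+7].sum(1).mean()-25])
hs=onz(W,(314,115),.026);bt=onz(W,(314,263),.026);L=np.linalg.norm(bt-hs)
for r in (209.5,210.5,257): print(r,-.045+.145*np.linalg.norm(onz(W,(314,r),.026)-hs)/L)
im=cv2.cvtColor(cv2.imread("pics/w7.png"),cv2.COLOR_BGR2RGB);v=im[:,305:325].astype(int).mean(1).sum(1)
print("w7 dips",[(r,int(v[r])) for r in range(0,200) if v[r]<v[max(0,r-8):r+9].mean()-25])
W7=eyes.get_image("wrist");H=np.array(W7["hand_eye"]);K=cam({**W7,"rvec":[0,0,0],"tvec":[0,0,0]})[0]
for r in (3,7,139,140,141):
    d=H[:3,:3]@np.linalg.inv(K)@[314.5,r,1];o=H[:3,3];q=o+d*(-.0128-o[2])/d[2];print(r,q.round(4))
E
```

```text
w6 dips [(208, 482), (209, 435), (210, 483), (256, 442), (257, 439), (258, 520)]
209.5 0.04208092765757496
210.5 0.043100306407052785
257 0.09314248528730294
w7 dips [(4, 488), (5, 487), (6, 488), (7, 487), (8, 488), (9, 488), (10, 499), (136, 557), (137, 495), (138, 480), (139, 479), (140, 480), (141, 488), (142, 535)]
3 [ 0.1148 -0.0011 -0.0128]
7 [ 0.1135 -0.0011 -0.0128]
139 [ 0.0636 -0.0011 -0.0128]
140 [ 0.0632 -0.0011 -0.0128]
141 [ 0.0628 -0.0011 -0.0128]
```

```bash
python3 -c "
from h import *
go(crad([.128,.0015,.062]),SLOPE)"
```

```text
delta [-0.0878 -0.0032  0.0569] turn [ 0.0051 -0.0065 -0.0002] rows>= 3
```

```bash
python3 -m crank '[{"delta_pos":[-0.02,-0.003,0.02],"turn":[0.005,-0.006,0],"fingers":-1},{"delta_pos":[-0.045,-0.003,0.035],"turn":[0.005,-0.006,0],"fingers":-1},{"delta_pos":[-0.07,-0.003,0.05],"turn":[0.005,-0.006,0],"fingers":-1},{"delta_pos":[-0.088,-0.003,0.057],"turn":[0.005,-0.006,0],"fingers":-1},{"delta_pos":[-0.088,-0.003,0.057],"turn":[0.005,-0.006,0],"fingers":-1},{"delta_pos":[-0.088,-0.003,0.057],"turn":[0.005,-0.006,0],"fingers":-1}]'
python3 -c "
from h import *
go(crad([.128,.0015,.011]),SLOPE)"
```

```text
clock: 18.45
tcp_pos: [0.4745, -0.1068, 0.1576]
orientation: [0.207, 0.577, 0.775, -0.154]
wrist_force: [-0.5, 0.3, -1.2]
finger_gap: 0.238
finger_force: 68.6
delta [ 0.0001 -0.0002  0.0508] turn [ 0.     -0.0005 -0.0006] rows>= 2
```

```bash
python3 -m crank '[{"delta_pos":[0,0,0.015],"turn":[0,0,0],"fingers":-1},{"delta_pos":[0,0,0.03],"turn":[0,0,0],"fingers":-1},{"delta_pos":[0,0,0.042],"turn":[0,0,0],"fingers":-1},{"delta_pos":[0,0,0.05],"turn":[0,0,0],"fingers":-1},{"delta_pos":[0,0,0.05],"turn":[0,0,0],"fingers":-1},{"delta_pos":[0,0,0.05],"turn":[0,0,0],"fingers":-1}]'
python3 -c "
from h import *
print('crad tcp',RC.T@(pose()[0]-crad([0,0,0]))); save('w8.png',wrist()['pixels'])"
```

```text
clock: 19.05
tcp_pos: [0.4814, -0.1305, 0.114]
orientation: [0.207, 0.576, 0.775, -0.155]
wrist_force: [0.4, -0.2, -0.6]
finger_gap: 0.238
finger_force: 68.6
crad tcp [0.12772123 0.00158333 0.01165467]
```

```bash
python3 -m crank '[{"delta_pos":[0,0,0.0015],"turn":[0,0,0],"fingers":-1},{"delta_pos":[0,0,0.003],"turn":[0,0,0],"fingers":-1},{"delta_pos":[0,0,0.003],"turn":[0,0,0],"fingers":-1},{"delta_pos":[0,0,0.003],"turn":[0,0,0],"fingers":-1}]'
python3 -c "
from h import *
print('crad tcp',RC.T@(pose()[0]-crad([0,0,0])))"
```

```text
clock: 19.5
tcp_pos: [0.4817, -0.133, 0.1114]
orientation: [0.207, 0.577, 0.775, -0.155]
wrist_force: [0.1, -0.4, -0.0]
finger_gap: 0.236
finger_force: 68.6
crad tcp [0.12855483 0.00117149 0.00818509]
```

```bash
python3 -m crank '[{"delta_pos":[0,0,0.0015],"turn":[0,0,0],"fingers":-1},{"delta_pos":[0,0,0.003],"turn":[0,0,0],"fingers":-1},{"delta_pos":[0,0,0.003],"turn":[0,0,0],"fingers":-1},{"delta_pos":[0,0,0.003],"turn":[0,0,0],"fingers":-1}]'
python3 -c "
from h import *
print('crad tcp',RC.T@(pose()[0]-crad([0,0,0])))"
```

```text
clock: 19.9
tcp_pos: [0.4819, -0.1332, 0.1109]
orientation: [0.209, 0.576, 0.775, -0.155]
wrist_force: [-12.9, 10.5, 27.8]
finger_gap: 0.234
finger_force: 72.6
crad tcp [0.12858485 0.00131286 0.00764467]
```

```bash
python3 -m crank '[{"delta_pos":[0,0,-0.002],"turn":[0,0,0],"fingers":-1},{"delta_pos":[0,0,-0.002],"turn":[0,0,0],"fingers":-1},{"delta_pos":[0,0,-0.002],"turn":[0,0,0],"fingers":-0.3},{"delta_pos":[0,0,-0.002],"turn":[0,0,0],"fingers":0.3},{"delta_pos":[0,0,-0.002],"turn":[0,0,0],"fingers":1},{"delta_pos":[0,0,-0.002],"turn":[0,0,0],"fingers":1},{"delta_pos":[0,0,-0.002],"turn":[0,0,0],"fingers":1},{"delta_pos":[0,0,-0.03],"turn":[0,0,0],"fingers":1},{"delta_pos":[0,0,-0.08],"turn":[0,0,0],"fingers":1},{"delta_pos":[0.03,0,-0.12],"turn":[0,0,0],"fingers":1},{"delta_pos":[0.06,0,-0.14],"turn":[0,0,0],"fingers":1},{"delta_pos":[0.06,0,-0.14],"turn":[0,0,0],"fingers":1}]'
python3 - <<'E'
from h import *
import pickle
W=wrist(); S=eyes.get_image("scene"); pickle.dump((W,S),open("w9.pkl","wb"))
print(proj(W,[crad([s,0,.022]) for s in(0,.1,.145)]+[crad([.2,0,.013])]).round(0))
a=cv2.resize(W["pixels"],(0,0),fx=.75,fy=.75); b=cv2.resize(S["pixels"][150:250,240:345],(315,300),interpolation=cv2.INTER_CUBIC)
save("fin.png",np.hstack([a,b]))
E
```

```text
clock: 21.1
tcp_pos: [0.4478, -0.0122, 0.2011]
orientation: [0.208, 0.574, 0.777, -0.152]
wrist_force: [-0.0, 0.1, -0.3]
finger_gap: 0.993
finger_force: 0.0
[[311. 119.]
 [311. 225.]
 [311. 265.]
 [311. 305.]]
```

View pics/fin.png

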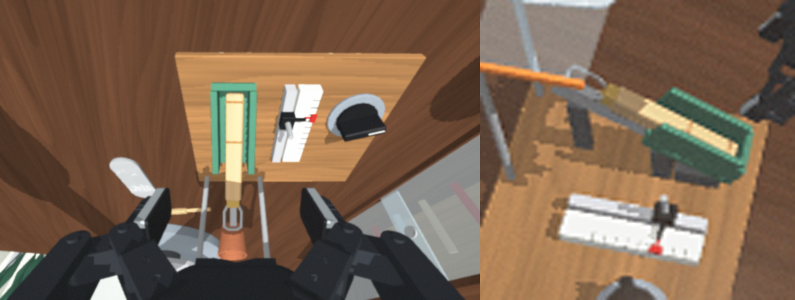

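The last picture shows the tool lying centred in the slot. Its butt is at (235,94), by the foot stop, its loop is up-slope under the shield at (233,215), and the pointer is on the red mark at (312,118). I'll do a numeric check and hand in only if the numbers are within limits.

```bash
python3 - <<'E'
from h import *
import pickle
W,S=pickle.load(open("w9.pkl","rb")); hsv=cv2.cvtColor(W["pixels"],cv2.COLOR_RGB2HSV)
m=(hsv[...,0]>=16)&(hsv[...,0]<=26)&(hsv[...,2]>150)&(hsv[...,1]>50)
r=np.where(m[110:200,308:316].mean(1)>.6)[0]+110; b=onc(W,(312,r.min()),.022); 
c=[np.where(m[k,290:335])[0].mean()+290 for k in (150,200,250)]
y=[onc(W,(u,k),.022)[1] for u,k in zip(c,(150,200,250))]
print("butt row",r.min(),"cradle",b.round(4),"y",np.round(y,4))
if 0<b[0]+.003 and b[0]<.014 and max(map(abs,y))<.012: print(robot.job_done())
E
```

```text
butt row 124 cradle [0.0041 0.0007 0.022 ] y [ 0.0012  0.0004 -0.0005]
the job is handed in; nothing more can be done
None
```

I handed the job in at about 21 s: I laid the tool flat on the mat and let go, then put it back in the rest loop up with its butt about 4 mm from the foot stop, with the pointer on the red mark in the last picture; I saw no drop and nothing else moved, but no verdict came back.

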